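# Unclip the open tote from the top of the case stack

### The job

I need to get into the organiser cases, so take the open tote off the top of the stack: hook its front latch paddle and draw it forward until the tote has slid right up to its stop and off its cleats, without dragging the cases along, then lift it off by the handle. Set it down gently, flat, in the middle of the plywood board with its fittings still in it, and leave the cases and the other things on the bench where they are.

Things in the scene. Friction and masses are not known exactly. Their poses are not given: they have to be found in the camera images.
- cases: Foot of the pile: two shallow organiser cases (black tubs, grey lids, 196 x 136 mm) clipped one on the other, 100 mm high together, 4.5 kg, loose on the bench (some 25 N drags them). Origin: centre of the underside; x points from front to back, z up. On the deck (z = 100 mm) stand four T-shaped cleats, two a side, and a 5 mm high latch keeper near the front.
- tote: Open grey plastic tote clipped on the cases, 190 x 130 mm, 0.55 kg empty. Origin: centre of its flat underside; axes parallel to the cases' at the start. Bin: x -51 to 95 mm, |y| to 65, inner floor z 18, rim z 67. Before the bin (x -95 to -51) two 28 mm high cheeks (|y| 24 to 65) flank the latch.
- tote_slot (a point): Middle of the tote's underside (its origin), where lips sit under the heads of the cleats: while home (as at the start) the tote cannot be lifted. It must first slide some 3 to 4 cm to its own -x; the lips clear the cleats only in the last few mm before a hard stop ends the slide, which is felt as a sudden rise of the pull. There it lifts straight up.
- tote_grip (a point): Centre of the tote's handle grip, at (22, 0, 119) mm in the tote's frame: a black bar 66 mm long along the tote's x, 18 mm wide (y) and 24 mm high (z 107 to 131 mm), carried by two steel rods that slope down to the bin's front and back walls.
- latch (a joint): Spring latch, a crank hinged about the tote's y at (-84, 0, 9) mm in the tote's frame. 0 = shut (paddle upright), 0.45 rad = paddle leaning forward (top to the tote's -x) as far as it goes. Above about 0.3 rad its tooth clears the keeper and the tote can slide to its -x; let go, it springs shut. It takes about 3 to 5 N at mid-paddle.
- latch_pull (a point): Middle of the rolled top edge of the latch paddle, at (-84, 0, 76) mm in the tote's frame while shut (roll 10 mm thick, top at z 81). The black paddle is 64 mm wide (y), 6 mm thick, z 37 to 81 mm. Behind it, up to the bin's front wall, is a gap 30 mm long in x (-81 to -51), free from above down to z 30 mm, in which fingers can hook it.
- elbow: Dark iron pipe elbow, 51 x 51 x 34 mm, 0.16 kg, lying loose in the tote's right compartment (the tote's -y side). Origin: centre of the underside.
- lever: Flat, pale cast valve lever, 104 mm long, 24 mm wide, 11 mm thick, lying loose in the tote's left compartment (the tote's +y side). Origin: centre of the underside, length along its own y.
- board: Plywood board lying flat on the bench, fixed, 300 (x) x 250 (y) x 12 mm. Origin: centre of the underside; its top is 12 mm above.
- tin: Bystander: tin of thread compound, 65 mm in diameter, 62 mm high, standing beside the pile. Origin: centre of the underside.
- tape: Bystander: roll of black tape lying flat, 55 mm in diameter, 19 mm high. Origin: centre of the underside.
There are look-alikes about, which are no part of the job. Leave any blue, pink or yellow look-alike of the lever alone.

How it is judged:
By the outcome, as a careful person would: the job done as asked, in the order asked, and still so for the second after the job is handed in, with the robot touching nothing.
It also fails if it takes over 58 s, if anything falls off the work surface, if the arm or the gripper's body presses on something with over 40 N, if the wrist force passes 120 N, or if a joint passes its speed limit or range.

### The arm

A 7-joint arm with a two-finger parallel gripper is mounted at the origin on a cart in front of the work surface, level with it; the furniture and walls round the work are solid. World frame = base frame: x ahead of the robot, y to its left, z up, the work surface at z = 0. Lengths are in m, angles in rad, forces in N, time in s.
With the tool pointing down it reaches from about 0.375 to 0.925 m from the base axis. Payload 3.1 kg.
Tool frame: the origin (TCP) lies at the centre of the arm's flange, where the gripper is bolted on; the fingertips stand robot.nose_length ahead of it and the grasp point (between the pads) lies 155 mm ahead of it (robot.nose_length is the distance from the TCP to the fingertips, in m); z points along the fingers, y is the line along which they close (so a half turn about z gives the same grasp; the last joint's range is limited). The gripper opens to 85 mm and grips with 20 to 120 N. Pads are 22 mm wide; open, the fingers measure 114 mm over their backs; the gripper's body (76 mm by 85 mm) begins 54 mm behind the grasp point. The pads swing forward as they close: fully open they stand 13 mm farther back than shut.
Start: joints at [1.248, 0.383, 0.044, 1.598, -0.018, 1.161, -0.05], TCP at [0.145, -0.634, 0.405] pointing down, gripper open.
Joint ranges: [-2.61, 2.61], [-0.41, 2.15], [-1.48, 1.57], [0, 2.5], [-1.57, 4.71], [0.05, 1.97], [-2.85, 2.85]. Speed limits (rad/s): [2.79, 2.79, 3.14, 3.14, 3.14, 3.14, 3.14].

### API

Orientations are given as a unit quaternion [w, x, y, z].
In Python, from bench import robot gives the robot as it stands.
- The arm moves only by the tool arm_command, never from a script. Its argument "deltas" is a list of rows, each an object of numbers: "fingers": the finger opening in mm, from 0 to 85.4; "x", "y", "z": the shift along the tool's x, y, z in mm; "rx", "ry", "rz": the turn, a rotation vector about the tool's x, y, z in degrees. In form: [{"fingers": .., "x": .., "y": .., "z": .., "rx": .., "ry": .., "rz": ..}, ...]. A call has 1 to 12 rows; each row is the pose to reach, as a shift and turn from the pose commanded when the call began, along the tool's axes at that moment; what a row does not reach only later rows make up. A row lasts 1/10 s, in which the tool goes at most 50 mm and 8.59 degrees, less where a joint would pass 70% of its speed; a pose out of reach is approached as far as the arm can. A call with a gripper value outside its range is refused whole. The fingers move at their own pace and stop on an object; the grip force is fixed at half the most. Time passes only in rows, so rows that repeat a pose let the fingers close. It gives the time, the measured TCP pose, the force, the opening and the grip force at its end, in the units of the state.
- robot.observe(): the state, without advancing time (a new reading comes with each control period).
- robot.get_image(name): name is "scene" or "top"; returns a dict with "color" (400x640x3 uint8, red, green, blue), "range_z" (400x640 float32, m along the optical axis (not along the pixel's ray), 0 where there is no reading), "fx", "fy", "cx", "cy" (pixels), "T" (4x4, takes a point from camera to world coordinates). Camera axes: x right, y up, looking along -z (the intrinsics and any distortion apply to the point x, -y, -z); pixel columns grow to the right and rows downward; lengths in m; the calibration is good to about 2 mm. A picture is of the moment at which its call begins.
- robot.sign_off(): hands the job in; it is judged then, once.
The state is a dict: "time": time; "q": joint angles; "qvel": joint speeds; "joint_efforts": joint torques, N m; "tool_pos": TCP position; "orientation": TCP orientation; "contact_force": force on the tool from outside, world axes, zero at the start; "ft_torque": the same for the moment, N m; "gripper_width": opening from 0.0 (shut) to 1.0 (fully open); "grasp_force": force on a finger pad.
Only numpy, scipy, OpenCV 4.12 (cv2) and the standard library are available. Lean on these libraries where they do the work, as an engineer would, in place of code of your own. Each camera call takes 0.05 s, during which the arm holds its last target. There are 200 camera calls.

## Working session

There is one attempt and no reset: what is moved stays moved. The work goes in short steps, Python scripts to look and compute and a tool call to move; the robot and the scene stay as the last step left them, time stands still between calls to the robot, and variables do not carry over. Pictures are saved under pics/ and viewed, at most 10 in all, crops included, and the job is handed in when it is done.

Besides the shell and the picture viewer there is one more tool, called after "Emit:" in YAML: its name, and indented under it one key for each argument. arm_command: Moves the arm, as the interface text tells. Its arguments: {"type":"object","properties":{"deltas":{"type":"array"}},"required":["deltas"]}

```bash
mkdir -p pics; ls; cat > h.py <<'E'
import numpy as np, cv2, pickle
from bench import robot
def grab(n):
    im=robot.get_image(n); pickle.dump(im,open(f'{n}.pkl','wb')); return im
def pts(im):
    z=im['range_z']; v,u=np.mgrid[0:z.shape[0],0:z.shape[1]]
    P=np.stack([(u-im['cx'])/im['fx']*z,-(v-im['cy'])/im['fy']*z,-z,np.ones_like(z)],-1)
    W=(P@np.array(im['T']).T)[...,:3]; W[z==0]=np.nan; return W
E
python3 - <<'E'
from h import *
for n in('scene','top'):
    im=grab(n); cv2.imwrite(f'pics/{n}0.png',im['color'][...,::-1]); print(n,im['fx'],im['cx'],im['cy'],[k for k in im],np.round(im['T'],3).tolist())
print(robot.observe(),robot.nose_length)
E
```

```text
pics
scene 491.6497714486443 315.08666471039464 204.65032412863692 ['color', 'range_z', 'fx', 'fy', 'cx', 'cy', 'T'] [[-0.592, 0.507, -0.626, -0.358], [-0.806, -0.361, 0.469, 0.587], [0.012, 0.783, 0.623, 1.014], [0.0, 0.0, 0.0, 1.0]]
top 386.3906520436847 318.94239692874856 197.0115757205332 ['color', 'range_z', 'fx', 'fy', 'cx', 'cy', 'T'] [[0.022, 0.992, -0.122, 0.418], [-1.0, 0.021, -0.009, -0.087], [-0.006, 0.122, 0.993, 1.167], [0.0, 0.0, 0.0, 1.0]]
{'time': 0.1, 'q': array([ 1.24820072,  0.38374526,  0.04383847,  1.59941327, -0.01790844,
        1.1612254 , -0.0499119 ]), 'qvel': array([-0.00165315, -0.00218531, -0.00063415, -0.00342814,  0.0006507 ,
        0.00025931,  0.00064535]), 'joint_efforts': array([ 2.50388184e-03, -4.34727859e+01,  1.02894824e+00, -2.50455022e+01,
        1.07935321e-02,  5.49983728e-03, -1.09903851e-05]), 'tool_pos': array([ 0.14481074, -0.63320828,  0.40341918]), 'orientation': array([-1.18378580e-03,  9.93685769e-01,  1.12192487e-01, -1.93102064e-04]), 'contact_force': array([ 0.31979496, -0.19325561,  0.02531665]), 'ft_torque': array([-0.01208149,  0.07143679, -0.00259936]), 'grasp_force': 0.0, 'gripper_width': 0.9984998859491118} 0.1734
```

View pics/scene0.png

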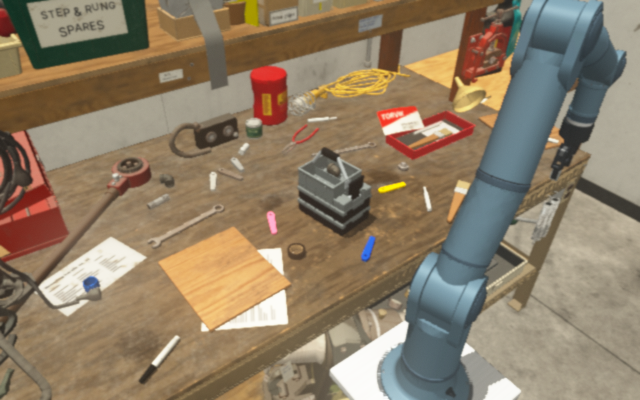

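View pics/top0.png

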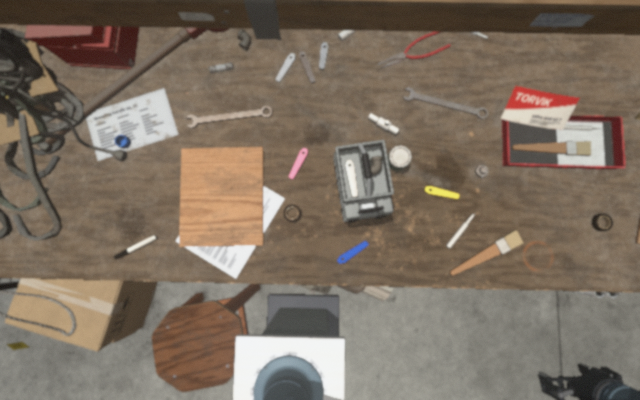

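The top view shows the stack with the tote at about (365,182), latch toward the robot (bar at about (371,208)). The board is at (221,197), the tin at (400,156) and the tape at (292,213). The pile is the only tote. Lever look-alikes are pink (298,163), yellow (442,192), blue (353,251) and some pale ones at (285,67) and (383,123). The real lever is in the tote at (351,178).

```bash
python3 - <<'E'
from h import *
def rect(m,W,lab):
    p=W[m][:,:2]
    if len(p)<8: print(lab,len(p));return
    r=cv2.minAreaRect((p*1000).astype(np.float32)); print(lab,len(p),np.round(r[0],1),np.round(r[1],1),round(r[2],1),'zmed',np.round(np.median(W[m][:,2]),4))
for n in('top','scene'):
    im=pickle.load(open(n+'.pkl','rb')); W=pts(im); x,y,z=W[...,0],W[...,1],W[...,2]
    roi=(x>.25)&(x<.65)&(y>-.35)&(y<-.08)
    near=roi&(z>.11)
    u=np.argwhere(near); print(n,u.min(0),u.max(0))
    rect(roi&(z>.157)&(z<.173),W,'rim'); rect(roi&(z>.21)&(z<.26),W,'handle'); rect(roi&(z>.173)&(z<.19),W,'latch'); rect(roi&(z>.085)&(z<.13),W,'deck/cheek'); rect(roi&(z>.025)&(z<.075)&(y<-.25),W,'tin')
    rgb=im['color'];hsv=cv2.cvtColor(rgb,cv2.COLOR_RGB2HSV)
    b=(z>.006)&(z<.02)&(x>.2)&(x<.65)&(y>0)&(y<.4)&(hsv[...,1]>90)&(hsv[...,2]>110)
    b=cv2.morphologyEx(b.astype(np.uint8),cv2.MORPH_OPEN,np.ones((5,5)))>0
    rect(b,W,'board')
    if n=='top': c=rgb[125:235,315:425]
    else: c=rgb[135:245,285:395]
    cv2.imwrite(f'pics/{n}c.png',cv2.resize(c[...,::-1],(400,400),interpolation=cv2.INTER_CUBIC))
a=np.hstack([cv2.imread('pics/topc.png'),cv2.imread('pics/scenec.png')]);cv2.imwrite('pics/both.png',a)
E
```

```text
top [152 336] [219 392]
rim 363 [ 582.5 -199. ] [157.5 133.4] 9.6 zmed 0.1649
handle 227 [ 610.3 -194. ] [80.6 18.8] 9.9 zmed 0.2271
latch 112 [ 533.8 -207.9] [58.2 62.6] 9.5 zmed 0.1779
deck/cheek 2004 [ 576.4 -198.7] [170.2 134. ] 9.8 zmed 0.1173
tin 48 [ 576.2 -283.3] [ 30.1 166.5] 70.6 zmed 0.0533
board 6398 [531.  218.5] [239.5 255.8] 0.5 zmed 0.0119
scene [147 302] [208 371]
rim 316 [ 581.  -198.9] [158.2 136.9] 8.3 zmed 0.1636
handle 159 [ 610.8 -195. ] [78.7 22.3] 7.1 zmed 0.2234
latch 80 [ 523.  -201.4] [71.6 55.7] 37.7 zmed 0.1781
deck/cheek 1222 [ 575.3 -198.3] [174.2 139.8] 9.8 zmed 0.1135
tin 59 [ 506.2 -266.3] [13.2 35.8] 19.3 zmed 0.0454
board 5975 [528.5 217.7] [250.2 251.4] 2.5 zmed 0.0119
```

View pics/both.png

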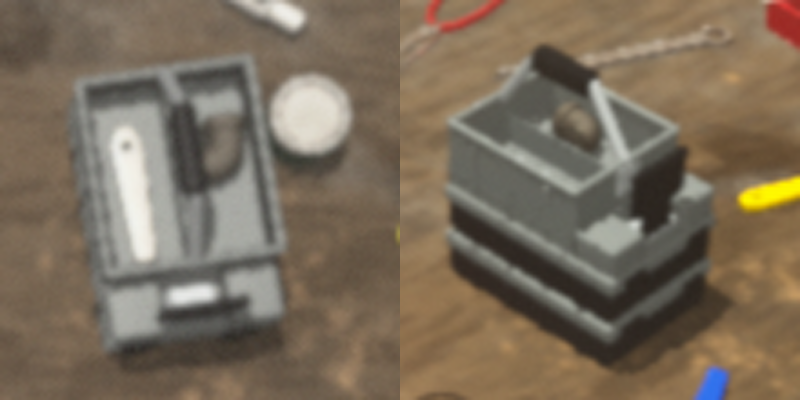

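The crops confirm the choice: the tote has its black handle at about (367,165) in the top image and its latch paddle at about (371,209). The pale lever is on the left and the elbow on the right. The rim and handle estimates disagree, so I'll refine them with colour rays.

```bash
cat >> h.py <<'E'
def ray(im,u,v,z):
    u=np.asarray(u,float);v=np.asarray(v,float);T=np.array(im['T'])
    d=np.stack([(u-im['cx'])/im['fx'],-(v-im['cy'])/im['fy'],-np.ones_like(u)],-1)@T[:3,:3].T
    return T[:3,3]+d*((z-T[2,3])/d[...,2])[...,None]
E
python3 - <<'E'
from h import *
yaw=np.radians(9.7);R=np.array([[np.cos(yaw),np.sin(yaw)],[-np.sin(yaw),np.cos(yaw)]])
O=np.array([.58,-.198])
for n in('top','scene'):
    im=pickle.load(open(n+'.pkl','rb')); W=pts(im); x,y,z=W[...,0],W[...,1],W[...,2]
    hsv=cv2.cvtColor(im['color'],cv2.COLOR_RGB2HSV);V=hsv[...,2]
    L=(W[...,:2]-O)@R.T*1000
    for nm,sl,zz in(('handle',(z>.2)&(V<75),.231),('roll',(z>.165)&(z<.195)&(V<75)&(L[...,0]<-40),.18),('rim',(z>.16)&(z<.172)&(V>75),.167)):
        m=sl&(abs(L[...,0])<130)&(abs(L[...,1])<80)
        vu=np.argwhere(m); p=L[m]; print(n,nm,len(p),'L min',np.percentile(p,2,0).round(1),'max',np.percentile(p,98,0).round(1),'med',np.median(p,0).round(1),'z',np.percentile(z[m],[5,50,95]).round(3), 'px',vu.mean(0).round(1))
        q=(ray(im,vu[:,1],vu[:,0],zz)[:,:2]-O)@R.T*1000
        print('   ray min',q.min(0).round(1),'max',q.max(0).round(1))
        if nm=='handle': v=p; print('  dir',np.degrees(np.linalg.svd(v-v.mean(0))[2][0]).round(1))
    b=(z>.006)&(z<.02)&(x>.2)&(x<.8)&(y>0)&(y<.4)&(hsv[...,1]>90)&(V>110)
    b=cv2.morphologyEx(b.astype(np.uint8),cv2.MORPH_OPEN,np.ones((5,5)))
    c=max(cv2.findContours(b,0,2)[0],key=cv2.contourArea)[:,0]
    q=ray(im,c[:,0],c[:,1],.012)[:,:2]*1000
    print('board',cv2.minAreaRect(q.astype(np.float32)))
im=pickle.load(open('top.pkl','rb'));W=pts(im);
for a in((156,400),(213,292)): print(W[a])
# x profile along tote sides (pixels local y in 45..60)
z=W[...,2];L=(W[...,:2]-O)@R.T*1000
for s in (1,-1):
    m=(s*L[...,1]>40)&(s*L[...,1]<60)&(abs(L[...,0])<130)
    h=[(int(a),round(float(np.nanmedian(z[m&(L[...,0]>a)&(L[...,0]<a+6)])),3)) for a in range(-126,126,6) if (m&(L[...,0]>a)&(L[...,0]<a+6)).any()]
    print(h)
E
```

```text
top handle 126 L min [ 6.9 -9.7] max [60.8  6.8] med [33.5 -1.9] z [0.224 0.228 0.231] px [166.  366.3]
   ray min [ 5.1 -9.3] max [62.4  8.1]
  dir [-57.3  -0.1]
top roll 56 L min [-76.1 -27.4] max [-69.7  26.4] med [-73.   -3.1] z [0.175 0.178 0.181] px [210.1 371. ]
   ray min [-76.6 -27.7] max [-69.4  27.1]
top rim 537 L min [-39.9 -67. ] max [108.   64.7] med [30.7  1.4] z [0.162 0.165 0.168] px [171.4 363.4]
   ray min [-76.7 -66.9] max [108.4  65.6]
board ((556.6922607421875, 220.052490234375), (298.3182678222656, 249.38278198242188), 2.285416603088379)
scene handle 112 L min [ 5.  -4.3] max [59.1  8.2] med [32.1  4.4] z [0.21  0.222 0.229] px [154.  329.3]
   ray min [-15.4  -0.1] max [55.1 31.3]
  dir [-57.3   0.4]
scene roll 74 L min [-78.6 -26.1] max [-68.5  29.5] med [-74.5   2.5] z [0.166 0.176 0.18 ] px [181.3 355.7]
   ray min [-88.2 -26.5] max [-70.4  44. ]
scene rim 270 L min [-42.5 -66.9] max [106.1  65.5] med [ 2.6 24.2] z [0.161 0.164 0.169] px [173.  330.5]
   ray min [-78.9 -65.7] max [104.9  71.2]
board ((554.65576171875, 220.04188537597656), (303.7675476074219
[... 518 characters left out ...]
42, 0.117), (48, 0.117), (54, 0.118), (60, 0.115), (66, 0.116), (72, 0.116), (78, 0.116), (84, 0.118), (90, 0.115), (96, 0.116), (102, 0.15), (108, 0.163)]
[(-126, -0.001), (-120, 0.001), (-114, -0.001), (-108, 0.001), (-102, -0.0), (-96, -0.0), (-90, 0.091), (-84, 0.124), (-78, 0.126), (-72, 0.126), (-66, 0.127), (-60, 0.127), (-54, 0.125), (-48, 0.127), (-42, 0.142), (-36, 0.165), (-30, 0.117), (-24, 0.116), (-18, 0.117), (-12, 0.116), (-6, 0.117), (0, 0.117), (6, 0.116), (12, 0.116), (18, 0.117), (24, 0.116), (30, 0.138), (36, 0.14), (42, 0.145), (48, 0.145), (54, 0.145), (60, 0.147), (66, 0.148), (72, 0.117), (78, 0.116), (84, 0.115), (90, 0.116), (96, 0.116), (102, 0.147), (108, 0.164)]
```

```bash
cat >> h.py <<'E'
from scipy.spatial.transform import Rotation as Rn
def plan(*targets):
    """targets: (x,y,z m, yaw deg of tool x); prints tool deltas mm/deg from measured pose"""
    s=robot.observe(); R0=Rn.from_quat(np.roll(s['orientation'],-1))
    print('t',round(s['time'],2),'pos',(s['tool_pos']*1000).round(1),'F',s['contact_force'].round(2),'w',round(s['gripper_width'],3),'g',round(float(s['grasp_force']),1))
    for x,y,z,a in targets:
        Rt=Rn.from_euler('Z',a,degrees=True)*Rn.from_euler('X',180,degrees=True)
        print('  d',(R0.inv().apply(np.array([x,y,z])-s['tool_pos'])*1000).round(1),'r',np.degrees((R0.inv()*Rt).as_rotvec()).round(2))
O=np.array([.5913,-.1969]);YAW=9.7
def loc(lx,ly=0,O=O,a=YAW):
    return O+Rn.from_euler('z',a,degrees=True).apply([lx/1000,ly/1000,0])[:2]
E
python3 - <<'E'
from h import *
h=loc(-65.5);print(h)
plan((*h,.45,YAW),(*h,.3234,YAW))
E
```

```text
[ 0.52673642 -0.20793605]
t 0.1 pos [ 144.8 -633.2  403.4] F [ 0.32 -0.19  0.03] w 0.998 g 0.0
  d [ 467.1 -329.5  -45.8] r [-0.14  0.01  3.18]
  d [ 467.1 -329.2   80.8] r [-0.14  0.01  3.18]
```

Emit:
arm_command:
  deltas:
    - {"fingers": 0,"x": 15,"y": -10,"z": -30,"rz": 0}
    - {"fingers": 0,"x": 45,"y": -31,"z": -46,"rz": 1}
    - {"fingers": 0,"x": 85,"y": -60,"z": -46,"rz": 2}
    - {"fingers": 0,"x": 125,"y": -88,"z": -46,"rz": 3.2}
    - {"fingers": 0,"x": 165,"y": -116,"z": -46,"rz": 3.2}
    - {"fingers": 0,"x": 205,"y": -145,"z": -46,"rz": 3.2}
    - {"fingers": 0,"x": 245,"y": -173,"z": -46,"rz": 3.2}
    - {"fingers": 0,"x": 285,"y": -201,"z": -46,"rz": 3.2}
    - {"fingers": 0,"x": 325,"y": -229,"z": -46,"rz": 3.2}
    - {"fingers": 0,"x": 365,"y": -257,"z": -46,"rz": 3.2}
    - {"fingers": 0,"x": 405,"y": -286,"z": -46,"rz": 3.2}
    - {"fingers": 0,"x": 435,"y": -307,"z": -46,"rz": 3.2}

```text
schema error: expected keys fingers, x, y, z, rx, ry, rz
```

```bash
python3 - <<'E'
from h import *
h=loc(-65.5)
plan((*h,.45,YAW),(*h,.3234,YAW))
E
```

```text
t 0.1 pos [ 144.8 -633.2  403.4] F [ 0.32 -0.19  0.03] w 0.998 g 0.0
  d [ 467.1 -329.5  -45.8] r [-0.14  0.01  3.18]
  d [ 467.1 -329.2   80.8] r [-0.14  0.01  3.18]
```

Emit:
arm_command:
  deltas:
    - {"fingers": 0,"x": 15,"y": -10,"z": -30,"rx": 0,"ry": 0,"rz": 0}
    - {"fingers": 0,"x": 45,"y": -31,"z": -46,"rx": 0,"ry": 0,"rz": 1}
    - {"fingers": 0,"x": 85,"y": -60,"z": -46,"rx": 0,"ry": 0,"rz": 2}
    - {"fingers": 0,"x": 125,"y": -88,"z": -46,"rx": 0,"ry": 0,"rz": 3.2}
    - {"fingers": 0,"x": 165,"y": -116,"z": -46,"rx": 0,"ry": 0,"rz": 3.2}
    - {"fingers": 0,"x": 205,"y": -145,"z": -46,"rx": 0,"ry": 0,"rz": 3.2}
    - {"fingers": 0,"x": 245,"y": -173,"z": -46,"rx": 0,"ry": 0,"rz": 3.2}
    - {"fingers": 0,"x": 285,"y": -201,"z": -46,"rx": 0,"ry": 0,"rz": 3.2}
    - {"fingers": 0,"x": 325,"y": -229,"z": -46,"rx": 0,"ry": 0,"rz": 3.2}
    - {"fingers": 0,"x": 365,"y": -257,"z": -46,"rx": 0,"ry": 0,"rz": 3.2}
    - {"fingers": 0,"x": 405,"y": -286,"z": -46,"rx": 0,"ry": 0,"rz": 3.2}
    - {"fingers": 0,"x": 435,"y": -307,"z": -46,"rx": 0,"ry": 0,"rz": 3.2}

```text
time: 1.3
tool_pos: [0.5022, -0.2337, 0.4503]
orientation: [-0.001, 0.996, 0.086, 0.0]
contact_force: [-0.4, 0.3, -0.0]
gripper_width: 0.002
grasp_force: 0.0
```

```bash
python3 - <<'E'
from h import *
h=loc(-65.5)
plan((*h,.45,YAW),(*h,.3234,YAW))
E
```

```text
t 1.3 pos [ 502.2 -233.7  450.3] F [-0.36  0.32 -0.04] w 0.002 g 0.0
  d [ 28.6 -21.2   0.4] r [-0.08 -0.02  0.2 ]
  d [ 28.6 -21.  127. ] r [-0.08 -0.02  0.2 ]
```

Emit:
arm_command:
  deltas:
    - {"fingers": 0,"x": 15,"y": -11,"z": 0,"rx": 0,"ry": 0,"rz": 0}
    - {"fingers": 0,"x": 30,"y": -22,"z": 0,"rx": 0,"ry": 0,"rz": 0}
    - {"fingers": 0,"x": 30,"y": -22,"z": 30,"rx": 0,"ry": 0,"rz": 0}
    - {"fingers": 0,"x": 30,"y": -22,"z": 60,"rx": 0,"ry": 0,"rz": 0}
    - {"fingers": 0,"x": 30,"y": -22,"z": 70,"rx": 0,"ry": 0,"rz": 0}
    - {"fingers": 0,"x": 30,"y": -22,"z": 70,"rx": 0,"ry": 0,"rz": 0}
    - {"fingers": 0,"x": 30,"y": -22,"z": 70,"rx": 0,"ry": 0,"rz": 0}

```text
time: 2.0
tool_pos: [0.5266, -0.211, 0.3814]
orientation: [0.0, 0.996, 0.084, 0.0]
contact_force: [0.3, -0.4, 0.2]
gripper_width: 0.002
grasp_force: 0.0
```

```bash
python3 - <<'E'
from h import *
h=loc(-65.5)
plan((*h,.3234,YAW))
im=grab('scene');c=im['color'][95:245,260:410];cv2.imwrite('pics/hook1.png',cv2.resize(c[...,::-1],(600,600),interpolation=cv2.INTER_CUBIC))
E
```

```text
t 2.0 pos [ 526.6 -211.   381.4] F [ 0.34 -0.4   0.18] w 0.002 g 0.0
  d [ 0.6 -3.  58. ] r [ 0.03 -0.05 -0.04]
```

View pics/hook1.png

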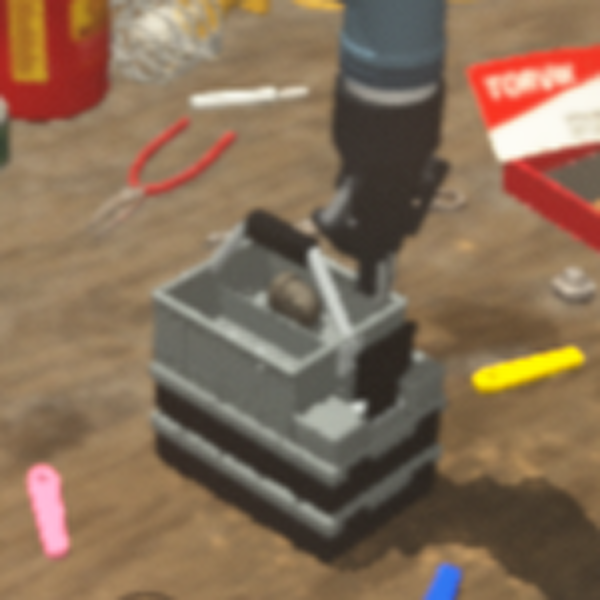

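The scene crop shows the closed fingertips at about (370,290), just above the gap behind the black paddle at about (385,370). They are clear of the handle rod. I'll descend slowly.

Emit:
arm_command:
  deltas:
    - {"fingers": 0,"x": 0.6,"y": -3,"z": 8,"rx": 0,"ry": 0,"rz": 0}
    - {"fingers": 0,"x": 0.6,"y": -3,"z": 16,"rx": 0,"ry": 0,"rz": 0}
    - {"fingers": 0,"x": 0.6,"y": -3,"z": 22,"rx": 0,"ry": 0,"rz": 0}
    - {"fingers": 0,"x": 0.6,"y": -3,"z": 28,"rx": 0,"ry": 0,"rz": 0}
    - {"fingers": 0,"x": 0.6,"y": -3,"z": 34,"rx": 0,"ry": 0,"rz": 0}
    - {"fingers": 0,"x": 0.6,"y": -3,"z": 36,"rx": 0,"ry": 0,"rz": 0}

```text
time: 2.65
tool_pos: [0.5268, -0.2075, 0.3442]
orientation: [-0.0, 0.996, 0.084, 0.0]
contact_force: [1.0, 0.7, 0.7]
gripper_width: 0.001
grasp_force: 0.5
```

Emit:
arm_command:
  deltas:
    - {"fingers": 0,"x": 0,"y": 0,"z": 6,"rx": 0,"ry": 0,"rz": 0}
    - {"fingers": 0,"x": 0,"y": 0,"z": 12,"rx": 0,"ry": 0,"rz": 0}
    - {"fingers": 0,"x": 0,"y": 0,"z": 18,"rx": 0,"ry": 0,"rz": 0}
    - {"fingers": 0,"x": 0,"y": 0,"z": 21,"rx": 0,"ry": 0,"rz": 0}
    - {"fingers": 0,"x": 0,"y": 0,"z": 21,"rx": 0,"ry": 0,"rz": 0}

```text
time: 3.15
tool_pos: [0.5262, -0.2075, 0.3228]
orientation: [-0.0, 0.996, 0.084, -0.001]
contact_force: [1.3, 0.8, -0.4]
gripper_width: -0.003
grasp_force: 0.6
```

Emit:
arm_command:
  deltas:
    - {"fingers": 0,"x": -2,"y": 0,"z": 0,"rx": 0,"ry": 0,"rz": 0}
    - {"fingers": 0,"x": -4,"y": 0,"z": 0,"rx": 0,"ry": 0,"rz": 0}
    - {"fingers": 0,"x": -6,"y": 0,"z": 0,"rx": 0,"ry": 0,"rz": 0}
    - {"fingers": 0,"x": -8,"y": 0,"z": 0,"rx": 0,"ry": 0,"rz": 0}
    - {"fingers": 0,"x": -10,"y": 0,"z": 0,"rx": 0,"ry": 0,"rz": 0}

```text
time: 3.65
tool_pos: [0.5167, -0.2091, 0.3239]
orientation: [0.0, 0.996, 0.085, 0.001]
contact_force: [2.3, 1.0, -1.1]
gripper_width: -0.003
grasp_force: 1.0
```

Emit:
arm_command:
  deltas:
    - {"fingers": 0,"x": -2,"y": 0,"z": 0,"rx": 0,"ry": 0,"rz": 0}
    - {"fingers": 0,"x": -4,"y": 0,"z": 0,"rx": 0,"ry": 0,"rz": 0}
    - {"fingers": 0,"x": -6,"y": 0,"z": 0,"rx": 0,"ry": 0,"rz": 0}
    - {"fingers": 0,"x": -8,"y": 0,"z": 0,"rx": 0,"ry": 0,"rz": 0}
    - {"fingers": 0,"x": -10,"y": 0,"z": 0,"rx": 0,"ry": 0,"rz": 0}

```text
time: 4.15
tool_pos: [0.5068, -0.211, 0.3239]
orientation: [0.0, 0.996, 0.084, 0.0]
contact_force: [2.8, 0.8, -0.5]
gripper_width: -0.001
grasp_force: 1.2
```

Emit:
arm_command:
  deltas:
    - {"fingers": 0,"x": -2,"y": 0,"z": 0,"rx": 0,"ry": 0,"rz": 0}
    - {"fingers": 0,"x": -4,"y": 0,"z": 0,"rx": 0,"ry": 0,"rz": 0}
    - {"fingers": 0,"x": -6,"y": 0,"z": 0,"rx": 0,"ry": 0,"rz": 0}

```text
time: 4.45
tool_pos: [0.5013, -0.2119, 0.3241]
orientation: [0.0, 0.996, 0.084, 0.001]
contact_force: [4.6, 0.1, -0.3]
gripper_width: 0.002
grasp_force: 1.8
```

```bash
python3 - <<'E'
from h import *
plan()
im=grab('top');c=im['color'][125:235,315:425];d=grab('scene')['color'][135:245,285:395]
f=lambda c:cv2.resize(c[...,::-1],(400,400),interpolation=cv2.INTER_CUBIC)
cv2.imwrite('pics/hook2.png',np.hstack([f(c),f(d)]))
E
```

```text
t 4.45 pos [ 501.3 -211.9  324.1] F [ 4.59  0.11 -0.3 ] w 0.002 g 1.8
```

View pics/hook2.png

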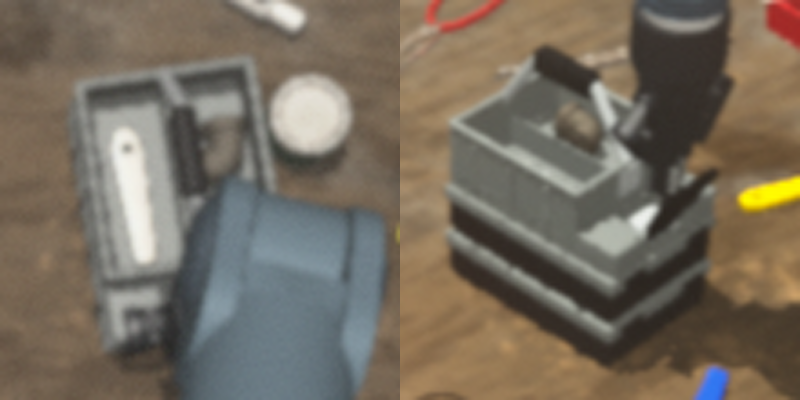

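The paddle at scene crop (685,200) is leaning well forward with the fingers hooked behind it. The tote hasn't moved yet, so I'll keep drawing in small steps while watching the force.

Emit:
arm_command:
  deltas:
    - {"fingers": 0,"x": -2,"y": 0,"z": 0,"rx": 0,"ry": 0,"rz": 0}
    - {"fingers": 0,"x": -4,"y": 0,"z": 0,"rx": 0,"ry": 0,"rz": 0}
    - {"fingers": 0,"x": -5,"y": 0,"z": 0,"rx": 0,"ry": 0,"rz": 0}

```text
time: 4.85
tool_pos: [0.4961, -0.2128, 0.324]
orientation: [0.0, 0.996, 0.084, 0.001]
contact_force: [5.5, 1.0, -0.2]
gripper_width: 0.005
grasp_force: 2.2
```

Emit:
arm_command:
  deltas:
    - {"fingers": 0,"x": -2,"y": 0,"z": 0,"rx": 0,"ry": 0,"rz": 0}
    - {"fingers": 0,"x": -4,"y": 0,"z": 0,"rx": 0,"ry": 0,"rz": 0}
    - {"fingers": 0,"x": -6,"y": 0,"z": 0,"rx": 0,"ry": 0,"rz": 0}

```text
time: 5.15
tool_pos: [0.4902, -0.2138, 0.324]
orientation: [0.0, 0.996, 0.084, 0.001]
contact_force: [5.2, 0.8, 0.4]
gripper_width: 0.001
grasp_force: 2.3
```

Emit:
arm_command:
  deltas:
    - {"fingers": 0,"x": -2,"y": 0,"z": 0,"rx": 0,"ry": 0,"rz": 0}
    - {"fingers": 0,"x": -4,"y": 0,"z": 0,"rx": 0,"ry": 0,"rz": 0}
    - {"fingers": 0,"x": -6,"y": 0,"z": 0,"rx": 0,"ry": 0,"rz": 0}
    - {"fingers": 0,"x": -8,"y": 0,"z": 0,"rx": 0,"ry": 0,"rz": 0}

```text
time: 5.55
tool_pos: [0.4823, -0.2151, 0.324]
orientation: [0.0, 0.996, 0.084, 0.001]
contact_force: [4.1, 0.6, 0.0]
gripper_width: 0.0
grasp_force: 2.3
```

```bash
cat > m.py <<'E'
from h import *
# tote slide: rim back/left edges, handle in scene; cases: lower side edge from scene vs. start
plan()
im=grab('top');W=pts(im);z=W[...,2];L=(W[...,:2]-O)@Rn.from_euler('z',YAW,degrees=True).as_matrix()[:2,:2]*1000
V=im['color'].max(-1)
m=(z>.155)&(z<.172)&(L[...,1]>-50)&(L[...,1]<55)&(L[...,0]>10)&(L[...,0]<130)
p=L[m]; back=p[(abs(p[:,1])>20),0]; print('back rim max,med of back strip',np.percentile(back,[60,98]).round(1))
m=(z>.155)&(z<.172)&(L[...,0]>0)&(L[...,0]<80)&(L[...,1]>50)&(L[...,1]<90); print('left rim y',np.median(L[m][:,1]).round(1))
s=grab('scene');Ws=pts(s);Ls=(Ws[...,:2]-O)@Rn.from_euler('z',YAW,degrees=True).as_matrix()[:2,:2]*1000;zs=Ws[...,2]
hm=(zs>.2)&(zs<.24)&(abs(Ls[...,1])<15)&(Ls[...,0]<100)&(Ls[...,0]>-40)&(s['color'].max(-1)<75); print('handle scene med',np.median(Ls[hm],0).round(1),hm.sum())
cm=(zs>.02)&(zs<.09)&(abs(Ls[...,0])<85)&(Ls[...,1]>50)&(Ls[...,1]<90)
c2=(zs>.02)&(zs<.09)&(abs(Ls[...,1])<40)&(Ls[...,0]<-70)&(Ls[...,0]>-150)
print('cases left face y',np.median(Ls[cm][:,1]).round(2),'front x',np.median(Ls[c2][:,0]).round(2),cm.sum(),c2.sum())
E
python3 m.py
```

```text
t 5.55 pos [ 482.3 -215.1  324. ] F [4.12 0.56 0.01] w 0.0 g 2.3
back rim max,med of back strip [73.2 76.2]
left rim y 62.8
handle scene med [-1.2  5.3] 116
cases left face y 63.52 front x -95.98 692 250
```

Emit:
arm_command:
  deltas:
    - {"fingers": 0,"x": -2,"y": 0,"z": 0,"rx": 0,"ry": 0,"rz": 0}
    - {"fingers": 0,"x": -4,"y": 0,"z": 0,"rx": 0,"ry": 0,"rz": 0}
    - {"fingers": 0,"x": -6,"y": 0,"z": 0,"rx": 0,"ry": 0,"rz": 0}
    - {"fingers": 0,"x": -7,"y": 0,"z": 0,"rx": 0,"ry": 0,"rz": 0}

```text
time: 6.05
tool_pos: [0.4755, -0.2163, 0.324]
orientation: [0.0, 0.996, 0.084, 0.001]
contact_force: [5.4, 0.0, 0.2]
gripper_width: 0.002
grasp_force: 2.4
```

Emit:
arm_command:
  deltas:
    - {"fingers": 0,"x": -1,"y": 0,"z": 0,"rx": 0,"ry": 0,"rz": 0}
    - {"fingers": 0,"x": -2,"y": 0,"z": 0,"rx": 0,"ry": 0,"rz": 0}

```text
time: 6.25
tool_pos: [0.4736, -0.2166, 0.324]
orientation: [0.0, 0.996, 0.084, 0.001]
contact_force: [4.4, 1.1, 0.3]
gripper_width: 0.0
grasp_force: 2.4
```

Emit:
arm_command:
  deltas:
    - {"fingers": 0,"x": -1,"y": 0,"z": 0,"rx": 0,"ry": 0,"rz": 0}
    - {"fingers": 0,"x": -2,"y": 0,"z": 0,"rx": 0,"ry": 0,"rz": 0}

```text
time: 6.45
tool_pos: [0.4716, -0.217, 0.324]
orientation: [0.0, 0.996, 0.084, 0.001]
contact_force: [5.5, 0.8, 0.0]
gripper_width: -0.003
grasp_force: 2.4
```

Emit:
arm_command:
  deltas:
    - {"fingers": 0,"x": -1,"y": 0,"z": 0,"rx": 0,"ry": 0,"rz": 0}
    - {"fingers": 0,"x": -1.5,"y": 0,"z": 0,"rx": 0,"ry": 0,"rz": 0}

```text
time: 6.65
tool_pos: [0.4701, -0.2172, 0.324]
orientation: [0.0, 0.996, 0.084, 0.001]
contact_force: [5.7, 2.0, -0.4]
gripper_width: 0.0
grasp_force: 2.4
```

Emit:
arm_command:
  deltas:
    - {"fingers": 0,"x": -1,"y": 0,"z": 0,"rx": 0,"ry": 0,"rz": 0}
    - {"fingers": 0,"x": -1.5,"y": 0,"z": 0,"rx": 0,"ry": 0,"rz": 0}

```text
time: 6.85
tool_pos: [0.4687, -0.2175, 0.324]
orientation: [0.0, 0.996, 0.084, 0.001]
contact_force: [5.7, 1.5, 0.6]
gripper_width: 0.003
grasp_force: 2.4
```

Emit:
arm_command:
  deltas:
    - {"fingers": 0,"x": -1,"y": 0,"z": 0,"rx": 0,"ry": 0,"rz": 0}

```text
time: 6.95
tool_pos: [0.4677, -0.2176, 0.324]
orientation: [0.0, 0.996, 0.085, 0.001]
contact_force: [5.1, 1.7, -0.3]
gripper_width: 0.003
grasp_force: 2.4
```

Emit:
arm_command:
  deltas:
    - {"fingers": 0,"x": -1,"y": 0,"z": 0,"rx": 0,"ry": 0,"rz": 0}

```text
time: 7.05
tool_pos: [0.4672, -0.2176, 0.324]
orientation: [0.0, 0.996, 0.085, 0.001]
contact_force: [6.5, 2.0, -1.6]
gripper_width: 0.001
grasp_force: 3.0
```

Emit:
arm_command:
  deltas:
    - {"fingers": 0,"x": -1,"y": 0,"z": 0,"rx": 0,"ry": 0,"rz": 0}

```text
time: 7.15
tool_pos: [0.4667, -0.2176, 0.3242]
orientation: [0.0, 0.996, 0.085, 0.002]
contact_force: [8.3, 1.3, -1.5]
gripper_width: -0.001
grasp_force: 3.5
```

```bash
python3 m.py
```

```text
t 7.15 pos [ 466.7 -217.6  324.2] F [ 8.32  1.35 -1.49] w -0.001 g 3.5
back rim max,med of back strip [58.1 61.6]
left rim y 62.5
handle scene med [-14.    5.5] 108
cases left face y 63.61 front x -96.25 684 161
```

Emit:
arm_command:
  deltas:
    - {"fingers": 0,"x": -1,"y": 0,"z": 0,"rx": 0,"ry": 0,"rz": 0}

```text
time: 7.35
tool_pos: [0.4663, -0.2176, 0.3244]
orientation: [0.0, 0.996, 0.085, 0.003]
contact_force: [9.3, 1.8, -1.2]
gripper_width: 0.001
grasp_force: 3.9
```

Emit:
arm_command:
  deltas:
    - {"fingers": 0,"x": -1,"y": 0,"z": 0,"rx": 0,"ry": 0,"rz": 0}

```text
time: 7.45
tool_pos: [0.4658, -0.2176, 0.3246]
orientation: [0.0, 0.996, 0.085, 0.004]
contact_force: [9.6, 0.2, -2.0]
gripper_width: -0.001
grasp_force: 4.3
```

Emit:
arm_command:
  deltas:
    - {"fingers": 0,"x": -1,"y": 0,"z": 0,"rx": 0,"ry": 0,"rz": 0}
    - {"fingers": 0,"x": -2,"y": 0,"z": 0,"rx": 0,"ry": 0,"rz": 0}
    - {"fingers": 0,"x": -2,"y": 0,"z": 0,"rx": 0,"ry": 0,"rz": 0}

```text
time: 7.75
tool_pos: [0.4648, -0.2174, 0.3252]
orientation: [0.001, 0.996, 0.085, 0.005]
contact_force: [11.5, 1.7, -2.2]
gripper_width: -0.003
grasp_force: 4.8
```

```bash
python3 m.py
```

```text
t 7.75 pos [ 464.8 -217.4  325.2] F [11.47  1.71 -2.21] w -0.003 g 4.8
back rim max,med of back strip [57.9 61.3]
left rim y 62.7
handle scene med [-14.5   5.1] 110
cases left face y 63.6 front x -96.15 685 166
```

Emit:
arm_command:
  deltas:
    - {"fingers": 0,"x": 5,"y": 0,"z": 0,"rx": 0,"ry": 0,"rz": 0}
    - {"fingers": 0,"x": 10,"y": 0,"z": 0,"rx": 0,"ry": 0,"rz": 0}
    - {"fingers": 0,"x": 16,"y": 0,"z": 0,"rx": 0,"ry": 0,"rz": 0}
    - {"fingers": 0,"x": 22,"y": 0,"z": 0,"rx": 0,"ry": 0,"rz": 0}
    - {"fingers": 0,"x": 28,"y": 0,"z": 0,"rx": 0,"ry": 0,"rz": 0}
    - {"fingers": 0,"x": 31,"y": 0,"z": 0,"rx": 0,"ry": 0,"rz": 0}
    - {"fingers": 0,"x": 31,"y": 0,"z": 0,"rx": 0,"ry": 0,"rz": 0}

```text
time: 8.55
tool_pos: [0.4919, -0.2135, 0.323]
orientation: [-0.0, 0.996, 0.085, -0.001]
contact_force: [0.4, 0.3, 0.8]
gripper_width: -0.003
grasp_force: 0.6
```

Emit:
arm_command:
  deltas:
    - {"fingers": 0,"x": 0,"y": 0,"z": -15,"rx": 0,"ry": 0,"rz": 0}
    - {"fingers": 0,"x": 0,"y": 0,"z": -40,"rx": 0,"ry": 0,"rz": 0}
    - {"fingers": 0,"x": 0,"y": 0,"z": -75,"rx": 0,"ry": 0,"rz": 0}
    - {"fingers": 30,"x": 0,"y": 0,"z": -115,"rx": 0,"ry": 0,"rz": 0}
    - {"fingers": 60,"x": 0,"y": 0,"z": -120,"rx": 0,"ry": 0,"rz": 0}
    - {"fingers": 60,"x": 0,"y": 0,"z": -120,"rx": 0,"ry": 0,"rz": 0}

```text
time: 9.15
tool_pos: [0.4919, -0.2137, 0.4462]
orientation: [0.001, 0.996, 0.084, 0.001]
contact_force: [-0.2, 0.2, -0.8]
gripper_width: 0.508
grasp_force: 0.0
```

```bash
python3 m.py; python3 - <<'E'
from h import *
yaw=YAW
s=pickle.load(open('top.pkl','rb'));W=pts(s);z=W[...,2];V=s['color'].max(-1);L=(W[...,:2]-O)@Rn.from_euler('z',YAW,degrees=True).as_matrix()[:2,:2]*1000
m=(z>.2)&(z<.235)&(V<75)&(abs(L[...,1])<20)&(L[...,0]>-50)&(L[...,0]<50);print('top handle',m.sum(),np.median(L[m],0),np.percentile(L[m],[2,98],0))
O2=loc(-35.2);h=loc(22-35.2);print(O2,h)
plan((*h,.44,YAW),(*h,.372,YAW))
d=pickle.load(open('scene.pkl','rb'))['color'][95:245,260:410];cv2.imwrite('pics/slid.png',cv2.resize(d[...,::-1],(500,500),interpolation=cv2.INTER_CUBIC))
E
```

```text
t 9.15 pos [ 491.9 -213.7  446.2] F [-0.17  0.23 -0.81] w 0.508 g 0.0
back rim max,med of back strip [57.9 61.4]
left rim y 62.7
handle scene med [-14.3   5.8] 109
cases left face y 63.77 front x -96.27 674 160
top handle 142 [-14.54930313   0.20662734] [[-40.6440795   -7.91144764]
 [ 13.19595587   8.60929285]]
[ 0.55660324 -0.20283083] [ 0.57828871 -0.19912406]
t 9.25 pos [ 491.1 -213.4  442.9] F [-0.82 -0.47 -0.74] w 0.681 g 0.0
  d [88.4  0.5  2.7] r [-0.05  0.13 -0.04]
  d [88.5  0.6 70.7] r [-0.05  0.13 -0.04]
```

View pics/slid.png

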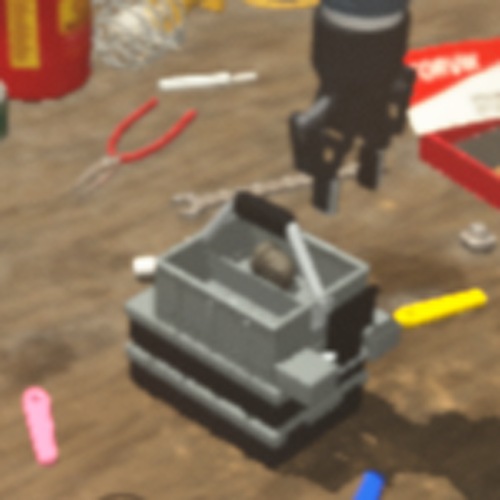

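The scene crop shows the tote slid forward off the back of the cases, with the latch upright at (350,320). The cases haven't moved. Next I'll grip the handle slightly forward of centre, nearer the centre of mass.

Emit:
arm_command:
  deltas:
    - {"fingers": 60,"x": 30,"y": 0,"z": 0,"rx": 0,"ry": 0,"rz": 0}
    - {"fingers": 60,"x": 60,"y": 0,"z": 2,"rx": 0,"ry": 0,"rz": 0}
    - {"fingers": 60,"x": 83,"y": 0.5,"z": 3,"rx": 0,"ry": 0,"rz": 0}
    - {"fingers": 60,"x": 83,"y": 0.5,"z": 25,"rx": 0,"ry": 0,"rz": 0}
    - {"fingers": 60,"x": 83,"y": 0.5,"z": 45,"rx": 0,"ry": 0,"rz": 0}
    - {"fingers": 60,"x": 83,"y": 0.5,"z": 58,"rx": 0,"ry": 0,"rz": 0}
    - {"fingers": 60,"x": 83,"y": 0.5,"z": 66,"rx": 0,"ry": 0,"rz": 0}
    - {"fingers": 60,"x": 83,"y": 0.5,"z": 68,"rx": 0,"ry": 0,"rz": 0}
    - {"fingers": 60,"x": 83,"y": 0.5,"z": 68,"rx": 0,"ry": 0,"rz": 0}

```text
time: 10.15
tool_pos: [0.5738, -0.2001, 0.3756]
orientation: [-0.0, 0.996, 0.084, -0.0]
contact_force: [-0.1, 0.3, 1.1]
gripper_width: 0.705
grasp_force: 0.0
```

```bash
python3 - <<'E'
from h import *
h=loc(16-35.2)
plan((*h,.374,YAW))
E
```

```text
t 10.15 pos [ 573.8 -200.1  375.6] F [-0.13  0.33  1.1 ] w 0.705 g 0.0
  d [-1.4 -0.2  1.6] r [-0.01  0.01 -0.03]
```

Emit:
arm_command:
  deltas:
    - {"fingers": 40,"x": -1,"y": 0,"z": 1,"rx": 0,"ry": 0,"rz": 0}
    - {"fingers": 25,"x": -1,"y": 0,"z": 1,"rx": 0,"ry": 0,"rz": 0}
    - {"fingers": 10,"x": -1,"y": 0,"z": 1,"rx": 0,"ry": 0,"rz": 0}
    - {"fingers": 10,"x": -1,"y": 0,"z": 1,"rx": 0,"ry": 0,"rz": 0}
    - {"fingers": 5,"x": -1,"y": 0,"z": 1,"rx": 0,"ry": 0,"rz": 0}
    - {"fingers": 5,"x": -1,"y": 0,"z": 1,"rx": 0,"ry": 0,"rz": 0}

```text
time: 10.75
tool_pos: [0.5732, -0.2009, 0.3756]
orientation: [0.001, 0.996, 0.084, 0.001]
contact_force: [0.0, -2.0, 2.1]
gripper_width: 0.197
grasp_force: 60.9
```

Emit:
arm_command:
  deltas:
    - {"fingers": 5,"x": 0,"y": 0,"z": -2,"rx": 0,"ry": 0,"rz": 0}
    - {"fingers": 5,"x": 0,"y": 0,"z": -4,"rx": 0,"ry": 0,"rz": 0}
    - {"fingers": 5,"x": 0,"y": 0,"z": -6,"rx": 0,"ry": 0,"rz": 0}
    - {"fingers": 5,"x": 0,"y": 0,"z": -6,"rx": 0,"ry": 0,"rz": 0}

```text
time: 11.15
tool_pos: [0.5728, -0.1995, 0.3786]
orientation: [-0.001, 0.996, 0.085, -0.0]
contact_force: [5.0, -1.5, -10.5]
gripper_width: 0.199
grasp_force: 59.2
```

Emit:
arm_command:
  deltas:
    - {"fingers": 5,"x": 0,"y": 0,"z": -2,"rx": 0,"ry": 0,"rz": 0}
    - {"fingers": 5,"x": 0,"y": 0,"z": -3,"rx": 0,"ry": 0,"rz": 0}
    - {"fingers": 5,"x": 0,"y": 0,"z": -3,"rx": 0,"ry": 0,"rz": 0}

```text
time: 11.45
tool_pos: [0.5728, -0.1995, 0.3815]
orientation: [-0.001, 0.996, 0.085, -0.0]
contact_force: [4.2, -0.3, -11.4]
gripper_width: 0.199
grasp_force: 59.1
```

```bash
python3 m.py; python3 -c "
from h import *
print(robot.observe()['ft_torque'])"
```

```text
t 11.45 pos [ 572.8 -199.5  381.5] F [  4.2   -0.28 -11.4 ] w 0.199 g 59.1
back rim max,med of back strip [56.7 60.8]
left rim y 64.5
handle scene med [-26.4   6.9] 57
cases left face y 63.38 front x -96.05 677 188
[-0.36263612 -1.36631508 -0.00382793]
```

Emit:
arm_command:
  deltas:
    - {"fingers": 5,"x": 0,"y": 0,"z": -2,"rx": 0,"ry": 0,"rz": 0}
    - {"fingers": 5,"x": 0,"y": 0,"z": -4,"rx": 0,"ry": 0,"rz": 0}
    - {"fingers": 5,"x": 0,"y": 0,"z": -4,"rx": 0,"ry": 0,"rz": 0}

```text
time: 11.85
tool_pos: [0.5728, -0.1995, 0.3857]
orientation: [-0.001, 0.996, 0.085, -0.001]
contact_force: [3.9, -1.2, -11.6]
gripper_width: 0.198
grasp_force: 59.2
```

```bash
cat > tilt.py <<'E'
from h import *
plan(); s=robot.observe(); tx,ty=s['tool_pos'][:2]; R=Rn.from_quat(np.roll(s['orientation'],-1)); v=R.apply([1,0,0]); a=np.degrees(np.arctan2(v[1],v[0])); Oc=loc(-16,0,np.array([tx,ty]),a)
print('ft',s['ft_torque'].round(2),'origin est',Oc.round(4),'yaw',round(a,2))
for n in('top','scene'):
    im=grab(n);W=pts(im);L=(W[...,:2]-Oc)@Rn.from_euler('z',a,degrees=True).as_matrix()[:2,:2]*1000;z=W[...,2]*1000
    # left/right/back/front rim heights: local top z per zone (90th pct)
    def q(x0,x1,y0,y1,p=90):
        m=(L[...,0]>x0)&(L[...,0]<x1)&(L[...,1]>y0)&(L[...,1]<y1); return (round(float(np.nanpercentile(z[m],p)),1),int(m.sum())) if m.sum()>3 else None
    print(n,'backL',q(85,97,25,60),'backR',q(85,97,-60,-25),'frontL',q(-54,-45,30,62),'frontR',q(-54,-45,-62,-30),'cheekL',q(-90,-60,32,60,50),'cheekR',q(-90,-60,-60,-32,50))
E
python3 tilt.py
```

```text
t 11.85 pos [ 572.8 -199.5  385.7] F [  3.95  -1.2  -11.55] w 0.198 g 59.2
ft [-0.29 -1.33 -0.02] origin est [ 0.557  -0.2022] yaw 9.73
top backL (176.1, 95) backR None frontL (614.0, 179) frontR None cheekL (623.5, 527) cheekR None
scene backL (175.8, 65) backR (171.2, 89) frontL (594.8, 184) frontR (175.6, 45) cheekL (86.4, 305) cheekR (31.0, 151)
```

Emit:
arm_command:
  deltas:
    - {"fingers": 5,"x": 0,"y": 0,"z": -6,"rx": 0,"ry": 0,"rz": 0}
    - {"fingers": 5,"x": 0,"y": 0,"z": -14,"rx": 0,"ry": 0,"rz": 0}
    - {"fingers": 5,"x": 0,"y": 0,"z": -24,"rx": 0,"ry": 0,"rz": 0}
    - {"fingers": 5,"x": 0,"y": 0,"z": -34,"rx": 0,"ry": 0,"rz": 0}
    - {"fingers": 5,"x": 0,"y": 0,"z": -40,"rx": 0,"ry": 0,"rz": 0}
    - {"fingers": 5,"x": 0,"y": 0,"z": -40,"rx": 0,"ry": 0,"rz": 0}

```text
time: 12.55
tool_pos: [0.5734, -0.2002, 0.43]
orientation: [0.001, 0.996, 0.084, 0.002]
contact_force: [0.6, -1.3, -7.9]
gripper_width: 0.203
grasp_force: 59.6
```

```bash
python3 tilt.py; python3 - <<'E'
from h import *
d=pickle.load(open('scene.pkl','rb'))['color'][85:245,250:410];cv2.imwrite('pics/lift.png',cv2.resize(d[...,::-1],(500,500),interpolation=cv2.INTER_CUBIC))
E
```

```text
t 12.55 pos [ 573.4 -200.2  430. ] F [ 0.57 -1.33 -7.88] w 0.203 g 59.6
ft [ 0.01 -0.01  0.07] origin est [ 0.5576 -0.2029] yaw 9.68
top backL (220.2, 107) backR None frontL (649.3, 210) frontR None cheekL (657.3, 598) cheekR None
scene backL (218.8, 68) backR (211.4, 101) frontL (631.9, 185) frontR (217.9, 62) cheekL (86.1, 322) cheekR (41.4, 177)
```

View pics/lift.png

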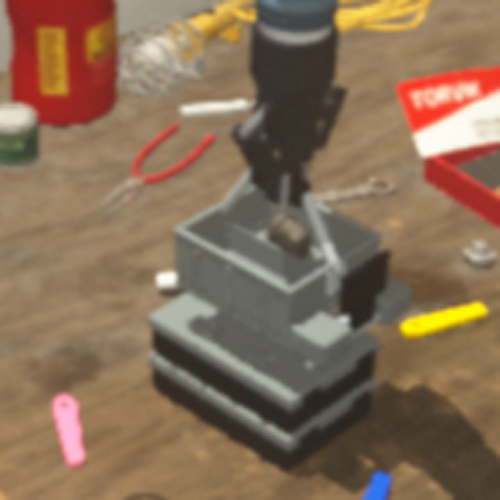

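The tote hangs free and level, with the elbow inside and the cases undisturbed with their deck exposed. Next I'll carry it to the board.

```bash
python3 - <<'E'
from h import *
B=np.array([.5557,.220]);t=loc(16.5,0,B,2.4)
plan((*t,.43,2.4),(*t,.29,2.4))
E
```

```text
t 12.65 pos [ 572.8 -200.2  428. ] F [-0.08  0.92 -8.31] w 0.199 g 59.6
  d [  70.1 -415.    -2.1] r [ 0.01 -0.01  7.28]
  d [  70.1 -415.   137.9] r [ 0.01 -0.01  7.28]
```

Emit:
arm_command:
  deltas:
    - {"fingers": 5,"x": 1,"y": -6,"z": -2,"rx": 0,"ry": 0,"rz": 0}
    - {"fingers": 5,"x": 3,"y": -18,"z": -2,"rx": 0,"ry": 0,"rz": 0.3}
    - {"fingers": 5,"x": 6,"y": -36,"z": -2,"rx": 0,"ry": 0,"rz": 0.6}
    - {"fingers": 5,"x": 10,"y": -58,"z": -2,"rx": 0,"ry": 0,"rz": 1}
    - {"fingers": 5,"x": 14,"y": -82,"z": -2,"rx": 0,"ry": 0,"rz": 1.4}
    - {"fingers": 5,"x": 18,"y": -106,"z": -2,"rx": 0,"ry": 0,"rz": 1.9}
    - {"fingers": 5,"x": 22,"y": -130,"z": -2,"rx": 0,"ry": 0,"rz": 2.3}
    - {"fingers": 5,"x": 26,"y": -154,"z": -2,"rx": 0,"ry": 0,"rz": 2.7}
    - {"fingers": 5,"x": 30,"y": -178,"z": -2,"rx": 0,"ry": 0,"rz": 3.1}
    - {"fingers": 5,"x": 34,"y": -200,"z": -2,"rx": 0,"ry": 0,"rz": 3.5}
    - {"fingers": 5,"x": 37,"y": -218,"z": -2,"rx": 0,"ry": 0,"rz": 3.8}
    - {"fingers": 5,"x": 38,"y": -226,"z": -2,"rx": 0,"ry": 0,"rz": 4}

```text
time: 13.85
tool_pos: [0.5715, 0.0337, 0.4297]
orientation: [-0.002, 0.999, 0.052, -0.0]
contact_force: [-0.4, 0.9, -7.6]
gripper_width: 0.196
grasp_force: 59.6
```

Emit:
arm_command:
  deltas:
    - {"fingers": 5,"x": 1,"y": -6,"z": 0,"rx": 0,"ry": 0,"rz": 0.1}
    - {"fingers": 5,"x": 3,"y": -18,"z": 0,"rx": 0,"ry": 0,"rz": 0.3}
    - {"fingers": 5,"x": 5,"y": -36,"z": 0,"rx": 0,"ry": 0,"rz": 0.6}
    - {"fingers": 5,"x": 7,"y": -58,"z": 0,"rx": 0,"ry": 0,"rz": 1}
    - {"fingers": 5,"x": 10,"y": -82,"z": 0,"rx": 0,"ry": 0,"rz": 1.4}
    - {"fingers": 5,"x": 13,"y": -106,"z": 0,"rx": 0,"ry": 0,"rz": 1.9}
    - {"fingers": 5,"x": 15,"y": -130,"z": 0,"rx": 0,"ry": 0,"rz": 2.3}
    - {"fingers": 5,"x": 17,"y": -152,"z": 0,"rx": 0,"ry": 0,"rz": 2.7}
    - {"fingers": 5,"x": 18,"y": -170,"z": 0,"rx": 0,"ry": 0,"rz": 3}
    - {"fingers": 5,"x": 19,"y": -182,"z": 0,"rx": 0,"ry": 0,"rz": 3.2}
    - {"fingers": 5,"x": 19,"y": -188,"z": 0,"rx": 0,"ry": 0,"rz": 3.3}
    - {"fingers": 5,"x": 19,"y": -188,"z": 0,"rx": 0,"ry": 0,"rz": 3.3}

```text
time: 15.05
tool_pos: [0.5725, 0.2184, 0.4296]
orientation: [-0.0, 1.0, 0.021, -0.0]
contact_force: [0.1, -0.0, -8.5]
gripper_width: 0.198
grasp_force: 59.6
```

```bash
python3 - <<'E'
from h import *
B=np.array([.5557,.220]);t=loc(16.5,0,B,2.4)
plan((*t,.32,2.4),(*t,.29,2.4))
E
python3 tilt.py
```

```text
t 15.05 pos [572.5 218.4 429.6] F [ 0.14 -0.04 -8.47] w 0.198 g 59.6
  d [ -0.2  -2.2 109.6] r [-0.01  0.02  0.02]
  d [ -0.2  -2.2 139.6] r [-0.01  0.02  0.02]
t 15.05 pos [572.5 218.4 429.6] F [ 0.14 -0.04 -8.47] w 0.198 g 59.6
ft [-0.    0.04 -0.01] origin est [0.5565 0.2178] yaw 2.42
top backL (219.2, 58) backR (219.1, 132) frontL (218.4, 33) frontR (650.8, 237) cheekL (13.0, 59) cheekR (654.6, 596)
scene backL (217.2, 176) backR (182.7, 37) frontL (217.2, 206) frontR (219.6, 140) cheekL (176.9, 194) cheekR (179.8, 317)
```

Emit:
arm_command:
  deltas:
    - {"fingers": 5,"x": 0,"y": -2,"z": 6,"rx": 0,"ry": 0,"rz": 0}
    - {"fingers": 5,"x": 0,"y": -2,"z": 20,"rx": 0,"ry": 0,"rz": 0}
    - {"fingers": 5,"x": 0,"y": -2,"z": 38,"rx": 0,"ry": 0,"rz": 0}
    - {"fingers": 5,"x": 0,"y": -2,"z": 58,"rx": 0,"ry": 0,"rz": 0}
    - {"fingers": 5,"x": 0,"y": -2,"z": 78,"rx": 0,"ry": 0,"rz": 0}
    - {"fingers": 5,"x": 0,"y": -2,"z": 96,"rx": 0,"ry": 0,"rz": 0}
    - {"fingers": 5,"x": 0,"y": -2,"z": 110,"rx": 0,"ry": 0,"rz": 0}
    - {"fingers": 5,"x": 0,"y": -2,"z": 120,"rx": 0,"ry": 0,"rz": 0}
    - {"fingers": 5,"x": 0,"y": -2,"z": 126,"rx": 0,"ry": 0,"rz": 0}
    - {"fingers": 5,"x": 0,"y": -2,"z": 130,"rx": 0,"ry": 0,"rz": 0}
    - {"fingers": 5,"x": 0,"y": -2,"z": 131,"rx": 0,"ry": 0,"rz": 0}
    - {"fingers": 5,"x": 0,"y": -2,"z": 131,"rx": 0,"ry": 0,"rz": 0}

```text
time: 16.35
tool_pos: [0.5729, 0.2201, 0.2993]
orientation: [-0.0, 1.0, 0.021, 0.001]
contact_force: [-0.0, 0.2, -7.7]
gripper_width: 0.198
grasp_force: 59.6
```

Emit:
arm_command:
  deltas:
    - {"fingers": 5,"x": 0,"y": 0,"z": 1,"rx": 0,"ry": 0,"rz": 0}
    - {"fingers": 5,"x": 0,"y": 0,"z": 2,"rx": 0,"ry": 0,"rz": 0}
    - {"fingers": 5,"x": 0,"y": 0,"z": 3,"rx": 0,"ry": 0,"rz": 0}
    - {"fingers": 5,"x": 0,"y": 0,"z": 4,"rx": 0,"ry": 0,"rz": 0}
    - {"fingers": 5,"x": 0,"y": 0,"z": 5,"rx": 0,"ry": 0,"rz": 0}
    - {"fingers": 5,"x": 0,"y": 0,"z": 6,"rx": 0,"ry": 0,"rz": 0}
    - {"fingers": 5,"x": 0,"y": 0,"z": 6,"rx": 0,"ry": 0,"rz": 0}

```text
time: 17.05
tool_pos: [0.5725, 0.2199, 0.2924]
orientation: [0.0, 1.0, 0.021, -0.0]
contact_force: [-0.9, 0.4, -8.4]
gripper_width: 0.198
grasp_force: 59.6
```

Emit:
arm_command:
  deltas:
    - {"fingers": 5,"x": 0,"y": 0,"z": 0.7,"rx": 0,"ry": 0,"rz": 0}
    - {"fingers": 5,"x": 0,"y": 0,"z": 1.4,"rx": 0,"ry": 0,"rz": 0}
    - {"fingers": 5,"x": 0,"y": 0,"z": 2,"rx": 0,"ry": 0,"rz": 0}
    - {"fingers": 5,"x": 0,"y": 0,"z": 2.5,"rx": 0,"ry": 0,"rz": 0}
    - {"fingers": 5,"x": 0,"y": 0,"z": 2.5,"rx": 0,"ry": 0,"rz": 0}

```text
time: 17.55
tool_pos: [0.5725, 0.2199, 0.2901]
orientation: [0.0, 1.0, 0.021, -0.0]
contact_force: [1.2, -0.3, -8.0]
gripper_width: 0.198
grasp_force: 59.6
```

Emit:
arm_command:
  deltas:
    - {"fingers": 5,"x": 0,"y": 0,"z": 0.5,"rx": 0,"ry": 0,"rz": 0}
    - {"fingers": 5,"x": 0,"y": 0,"z": 1,"rx": 0,"ry": 0,"rz": 0}
    - {"fingers": 5,"x": 0,"y": 0,"z": 1.5,"rx": 0,"ry": 0,"rz": 0}
    - {"fingers": 5,"x": 0,"y": 0,"z": 1.5,"rx": 0,"ry": 0,"rz": 0}

```text
time: 17.95
tool_pos: [0.5725, 0.22, 0.2897]
orientation: [0.0, 1.0, 0.021, -0.0]
contact_force: [-4.6, -1.7, 0.6]
gripper_width: 0.198
grasp_force: 60.8
```

```bash
python3 tilt.py
```

```text
t 17.95 pos [572.5 220.  289.7] F [-4.62 -1.68  0.6 ] w 0.198 g 60.8
ft [-0.32  0.73  0.04] origin est [0.5565 0.2193] yaw 2.38
top backL (79.1, 41) backR (79.7, 64) frontL None frontR (546.1, 118) cheekL None cheekR (549.9, 305)
scene backL (78.4, 134) backR (32.1, 8) frontL (78.6, 140) frontR (82.1, 116) cheekL (39.9, 95) cheekR (472.4, 273)
```

Emit:
arm_command:
  deltas:
    - {"fingers": 20,"x": 0,"y": 0,"z": 0,"rx": 0,"ry": 0,"rz": 0}
    - {"fingers": 24,"x": 0,"y": 0,"z": 0,"rx": 0,"ry": 0,"rz": 0}
    - {"fingers": 30,"x": 0,"y": 0,"z": 0,"rx": 0,"ry": 0,"rz": 0}
    - {"fingers": 45,"x": 0,"y": 0,"z": 0,"rx": 0,"ry": 0,"rz": 0}
    - {"fingers": 60,"x": 0,"y": 0,"z": 0,"rx": 0,"ry": 0,"rz": 0}
    - {"fingers": 60,"x": 0,"y": 0,"z": 0,"rx": 0,"ry": 0,"rz": 0}
    - {"fingers": 60,"x": 0,"y": 0,"z": 0,"rx": 0,"ry": 0,"rz": 0}

```text
time: 18.75
tool_pos: [0.5725, 0.22, 0.2887]
orientation: [-0.0, 1.0, 0.021, 0.0]
contact_force: [-0.4, -0.9, 0.6]
gripper_width: 0.704
grasp_force: 0.0
```

Emit:
arm_command:
  deltas:
    - {"fingers": 60,"x": 0,"y": 0,"z": -10,"rx": 0,"ry": 0,"rz": 0}
    - {"fingers": 60,"x": 0,"y": 0,"z": -30,"rx": 0,"ry": 0,"rz": 0}
    - {"fingers": 60,"x": 0,"y": 0,"z": -60,"rx": 0,"ry": 0,"rz": 0}
    - {"fingers": 60,"x": 0,"y": 0,"z": -100,"rx": 0,"ry": 0,"rz": 0}
    - {"fingers": 60,"x": -30,"y": 20,"z": -130,"rx": 0,"ry": 0,"rz": 0}
    - {"fingers": 60,"x": -60,"y": 50,"z": -140,"rx": 0,"ry": 0,"rz": 0}
    - {"fingers": 60,"x": -90,"y": 85,"z": -140,"rx": 0,"ry": 0,"rz": 0}
    - {"fingers": 60,"x": -110,"y": 125,"z": -140,"rx": 0,"ry": 0,"rz": 0}
    - {"fingers": 60,"x": -120,"y": 160,"z": -140,"rx": 0,"ry": 0,"rz": 0}
    - {"fingers": 60,"x": -120,"y": 180,"z": -140,"rx": 0,"ry": 0,"rz": 0}
    - {"fingers": 60,"x": -120,"y": 180,"z": -140,"rx": 0,"ry": 0,"rz": 0}

```text
time: 19.85
tool_pos: [0.4598, 0.0316, 0.4295]
orientation: [0.001, 1.0, 0.017, 0.001]
contact_force: [-0.4, 0.5, -0.3]
gripper_width: 0.702
grasp_force: 0.0
```

```bash
python3 m.py; python3 - <<'E'
from h import *
a=pickle.load(open('top.pkl','rb'))
W=pts(a);z=W[...,2]*1000;roi=(abs(W[...,0]-.5557)<.14)&(abs(W[...,1]-.22)<.1)
m=roi&(z>20)&(z<95);r=cv2.minAreaRect((W[m][:,:2]*1000).astype(np.float32));print('tote rect',r)
m=roi&(z>70)&(z<86);r=cv2.minAreaRect((W[m][:,:2]*1000).astype(np.float32));print('rim',r)
p=W[m]*1000;print('plane',np.linalg.lstsq(np.c_[p[:,:2]-p[:,:2].mean(0),np.ones(len(p))],p[:,2],rcond=None)[0].round(4))
for k,(u,v) in {'tin':(400,156),'tape':(292,213)}.items(): print(k,W[v,u].round(3))
cv2.imwrite('pics/end.png',a['color'][110:270,160:440,::-1].repeat(2,0).repeat(2,1))
E
```

```text
t 19.85 pos [459.8  31.6 429.5] F [-0.38  0.47 -0.32] w 0.702 g 0.0
tote rect ((556.155029296875, 219.11834716796875), (191.88552856445312, 135.04708862304688), 2.9084415435791016)
rim ((577.4512329101562, 220.74789428710938), (149.18255615234375, 133.95333862304688), 2.9084415435791016)
plane [-3.60000e-03 -3.00000e-03  7.82432e+01]
tin [ 0.68  -0.311  0.057]
tape [0.511 0.004 0.   ]Traceback (most recent call last):
  File "m.py", line 7, in <module>
    p=L[m]; back=p[(abs(p[:,1])>20),0]; print('back rim max,med of back strip',np.percentile(back,[60,98]).round(1))
                                                                               ~~~~~~~~~~~~~^^^^^^^^^^^^^^
    return _quantile_unchecked(
        a, q, axis, out, overwrite_input, method, keepdims, weights)
    return _ureduce(a,
                    func=_quantile_ureduce_func,
    ...<5 lines>...
                    overwrite_input=overwrite_input,
                    method=method)
    r = func(a, **kwargs)
    result = _quantile(arr,
                       quantiles=q,
    ...<2 lines>...
                       out=out,
                       weights=wgt)
    slices_having_nans = np.isnan(arr[-1, ...])
                                  ~~~^^^^^^^^^
IndexError: index -1 is out of bounds for axis 0 with size 0
```

View pics/end.png

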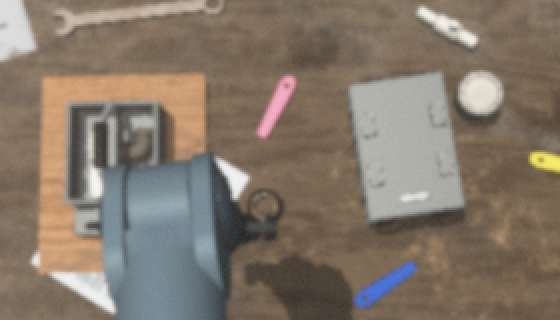

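The tote sits flat and centred on the board, at about (115,155) in the crop. The pale lever is at (93,175) and the elbow at (140,145), both inside. The cases, with their four cleats, and the tin and tape are in place.

```bash
python3 -c "
from bench import robot
print(robot.sign_off())"
```

```text
the job is handed in; nothing more can be done
None
```

The tote was slid to its stop, lifted off by the handle and set flat on the board within about 1 mm of its middle, with both fittings still inside; the cases, tin and tape stayed where they were, and I handed the job in at about 20 s of the 58 s allowed.

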